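Scan a sample cartridge and lock it into the reader's bayonet socket

ROBOT

A 6-joint arm with a two-finger parallel gripper is mounted at the origin on the work surface. World frame = base frame: x ahead of the robot, y to its left, z up, the work surface at z = 0. Lengths are in m, angles in rad, forces in N, time in s.
With the tool pointing down it reaches from about 0.25 to 0.775 m from the base axis. Payload 4 kg.
Tool frame: the origin (TCP) lies on the centre line of the jaws, within the pads' length; the fingertips stand 19 mm ahead of it and the grasp point (between the pads) is the TCP; x points along the fingers, z is the direction in which the jaws open and shut, and the axes are right-handed (so a half turn about x gives the same grasp; the last joint's range is limited). The gripper opens to 94 mm and grips with 3 to 60 N. Pads are 16 mm wide; open, the fingers measure 119 mm over their backs; the gripper's body (75 mm by 177 mm) begins 78 mm behind the grasp point.
Start: joints at [-1.324, 0.087, 1.371, -0, 1.684, -0.103], TCP at [0.188, -0.517, 0.2] pointing down, gripper open.
Joint ranges: [-3.1, 3.1], [-0.76, 2.03], [0.27, 2.55], [-1.08, 4.22], [0.17, 2.65], [-2.57, 2.57]. Speed limits (rad/s): [2.79, 2.79, 3.14, 3.14, 3.14, 3.14].

INTERFACE

Orientations are given as [roll, pitch, yaw] about the fixed x, y, z axes, in that order (R = Rz(yaw) Ry(pitch) Rx(roll)).
In Python, from bench import robot, snapshot, camera_params gives the robot as it stands.
- The arm moves only by the tool step_arm, never from a script. Its argument "motion" is text: rows parted by semicolons, each of 7 numbers parted by spaces: the opening in per cent of the stroke, from 0 (shut) to 100 (fully open), then the shift along the tool's x, y, z in cm, then the turn, a rotation vector about the tool's x, y, z in rad. A call has 1 to 20 rows; each row shifts and turns the commanded pose from where the row before left it, along the tool's axes as they then stand; what a row does not reach is not made up. A row lasts 1/12 s, in which the tool goes at most 41.7 mm and 7.16 degrees, less where a joint would pass 70% of its speed; a pose out of reach is approached as far as the arm can. A call with a gripper value outside its range is refused whole. The fingers move at their own pace and stop on an object; the grip force is fixed at half the most. Time passes only in rows, so rows that do not move let the fingers close. It gives the time, the measured TCP pose, the force and the opening at its end, in the units of the state.
- robot.get_obs(): the state, without advancing time (a new reading comes with each control period).
- snapshot(name): name is "scene" or "side" or "wrist"; returns the picture (480x640x3 uint8, red, green, blue); there is no depth.
- camera_params(name): a dict with "fx", "fy", "cx", "cy" (pixels), "R" (3x3) and "t" (3): a world point X has camera coordinates R X + t. Camera axes: x right, y down, z forward; pixel columns grow to the right and rows downward; lengths in m; the calibration is good to about 2 mm. A picture is of the moment at which its call begins: read the wrist's pose just before it. camera_params takes no time and is no camera call; for the wrist camera it gives the pose at the moment of the call.
- robot.close_job(): hands the job in, once; it reports no verdict.
The state is a dict: "time": time; "joint_positions": joint angles; "qvel": joint speeds; "joint_torque": joint torques, N m; "tool_pos": TCP position; "ee_rot": TCP orientation; "wrist_force": force on the tool from outside, world axes, zero at the start; "wrist_torque": the same for the moment, N m; "width": finger opening in m.
Only numpy, scipy, OpenCV 4.12 (cv2) and the standard library are available. Lean on these libraries where they do the work, as an engineer would, in place of code of your own. Each camera call takes 0.05 s, during which the arm holds its last target.

TASK

Take the red sample cartridge out of the orange rack and hold it upright with its white barcode panel facing the scanner's window, a few centimetres away and level with it, for about a second. Then put its foot into the reader's socket, push it all the way down against the spring and, keeping it down, twist it a quarter turn clockwise (seen from above) until it stops. The twist springs back if let go, so finish while still gripping the cartridge, turned to its stop and seated; leave everything else where it is.

Things in the scene. Friction and masses are not known exactly. Their poses are not given: they have to be found in the camera images.
- cart_grip (a point): Grip point on the axis of the red cartridge, 74 mm above its foot, 16 mm below its top. Axes: z up along the axis, +x towards the white barcode panel, y along the foot bar. The upright cartridge weighs about 140 g; its grip is a round drum 38 mm in diameter, 28 to 90 mm above the foot, free to grip at any yaw. A white stripe on its top runs from the centre to the barcode side
- cart_label (a point): Centre of the red cartridge's barcode panel (white with black bars, 20 mm wide, 26 mm high), 43 mm above the foot and 19.5 mm out from the axis along the cartridge's +x; same axes as cart_grip
- cart_foot (a point): Centre of the underside of the red cartridge's foot, on its axis; axes as cart_grip. The foot is a steel bar 38 mm long (y), 8 mm wide, 8 mm high, whose ends are the two bayonet lugs. Above it a spigot 28 mm in diameter (8 to 24 mm up) and a flange 50 mm in diameter (24 to 28 mm up). It fits the socket either way round (half a turn apart)
- cart: The red cartridge itself; its origin is the same point as cart_foot, same axes
- rack: Fixed orange rack, 85 mm (x) by 270 mm (y), 30 mm high, origin at the centre of its underside. Three through holes 43 mm in diameter at its centre and 90 mm to either side along its y; in each hangs a cartridge, foot 6 mm above the table, flange on the rack's top. Lift straight up by 30 mm or more to clear it
- cart_blue: Blue cartridge of the same shape, in another hole of the rack, origin at its foot; stays where it is
- cart_green: Green cartridge of the same shape, in another hole of the rack, origin at its foot; stays where it is
- scanner: Fixed white scanner block on a black foot, 125 mm high, head 60 mm deep (x) and 66 mm wide (y), origin at the centre of its underside; its window looks along its own -x, towards the robot side. A red arrow on its top points to the window side
- window (a point): Centre of the scanner's window (black with a red line), on its front face 90 mm above the table; axes of the scanner, so the window looks along -x. The barcode panel must point at it (cartridge +x roughly along scanner +x), about 20 to 80 mm in front of it
- reader: Fixed grey reader, 180 mm long (x, from 55 mm in front of the socket axis to 125 mm behind it), 130 mm wide, deck 71 mm high; behind the socket, from 78 mm on, a white hood 115 mm high. Origin on the table under the socket axis; +x towards the hood
- socket (a point): Centre of the socket's mouth, at the top of its aluminium collar, 75 mm above the table; axes of the reader. Bore 31 mm in diameter, with lug slots 12 mm wide along the reader's +y and -y (a yellow mark by each) reaching 22 mm out. Collar 13 mm thick, free space below. 14 mm down the foot bar meets a sprung carrier and fits its groove
- depth (a joint): How far the sprung carrier is pushed down, m: 0 at rest, 0.010 with the cartridge's flange on the collar (foot 24 mm below the mouth). The lugs are clear of the slots and can turn only beyond 0.007; turned and eased up, they rest against the collar at about 0.007. The spring pushes back with 5 N at rest, 10.5 N at 0.010
- turn (a joint): How far the carrier is turned clockwise seen from above, rad: 0 at rest with its groove along the slots, stop at 1.57. A torsion spring pushes back with 0.05 N m at rest, 0.19 N m at the stop. It follows the cartridge after about 0.15 rad of play, so the cartridge turns about 1.7 rad to reach the stop
- spray: Clear bottle with a red cap, 68 mm in diameter, 190 mm high, loose bystander, origin at its underside
- tube_rack: Purple microtube rack 75 x 130 x 34 mm, loose bystander, origin at the centre of its underside
- tip_box: Clear tip box with a blue lid 88 x 123 x 63 mm, loose bystander, origin at the centre of its underside
- timer: White upright bench timer 22 x 75 x 60 mm, loose bystander, origin at the centre of its underside
- jar: Amber jar with a white lid, 60 mm in diameter, 90 mm high, loose bystander, origin at its underside
Things that resemble listed ones, but are neither listed nor needed, are in the scene too. There is more than one size of the cart; the job needs the middle-sized.

How it is judged:
By the outcome, as a careful person would: the job done as asked, in the order asked, and still so for the second after the job is handed in, while the arm keeps its last pose, push and grip.
It also fails if it takes over 58 s, if anything falls off the work surface, if the arm or the gripper's body presses on something with over 40 N, if the wrist force passes 120 N, or if a joint passes its speed limit or range.

## Working session

There is one attempt and no reset: what is moved stays moved. The work goes in short steps, Python scripts to look and compute and a tool call to move; the robot and the scene stay as the last step left them, time stands still between calls to the robot, and variables do not carry over. Pictures are saved under pics/ and viewed, and the job is handed in when it is done.

Besides the shell and the picture viewer there is one more tool, called after "Call:" as name(argument=value, ...), one argument or row to a line, values as JSON. step_arm: Moves the arm, as the interface text tells. Its arguments: {"type":"object","properties":{"motion":{"type":"string"}},"required":["motion"]}

```bash
ls; mkdir -p pics
python3 - <<'E'
from bench import robot, snapshot, camera_params
import cv2, numpy as np
print(robot.get_obs())
for n in ["scene","side","wrist"]:
    p=camera_params(n); print(n,{k:np.round(v,4).tolist() for k,v in p.items()})
    im=snapshot(n); cv2.imwrite(f"pics/{n}0.png",im[:,:,::-1])
E
```

```text
pics
{'time': 0.0, 'joint_positions': array([-1.32409103e+00,  8.79675352e-02,  1.37221714e+00, -2.36186883e-05,
        1.68361402e+00, -1.03103716e-01]), 'qvel': array([ 0.00033742, -0.00048445, -0.00018371, -0.00129799, -0.00097384,
        0.00035715]), 'joint_torque': array([ 2.26322933e-03, -3.40171659e+01, -3.02429545e+01,  7.20640970e-02,
        3.29431461e-02, -1.74199740e-04]), 'tool_pos': array([ 0.18834442, -0.516154  ,  0.19851618]), 'ee_rot': array([3.04912948, 1.56859016, 1.82813954]), 'wrist_force': array([ 0.2738177 ,  0.30561006, -0.60606646]), 'wrist_torque': array([ 0.01458884,  0.02910192, -0.01746103]), 'width': 0.09407966897843402}
scene {'fx': 509.9755, 'fy': 509.9755, 'cx': 322.5116, 'cy': 240.192, 'R': [[0.5197, 0.8542, 0.0154], [0.6214, -0.3656, -0.6929], [-0.5863, 0.3697, -0.7208]], 't': [-0.2932, -0.3142, 1.6503]}
side {'fx': 504.4954, 'fy': 504.4954, 'cx': 315.2631, 'cy': 240.5052, 'R': [[-0.8631, -0.5048, -0.0155], [-0.3113, 0.556, -0.7707], [0.3977, -0.6603, -0.637]], 't': [0.504, 0.2632, 0.8368]}
wrist {'fx': 380.361, 'fy': 380.361, 'cx': 321.3472, 'cy': 237.7343, 'R': [[0.3424, -0.9396, -0.0035], [-0.9076, -0.3317, 0.2573], [-0.2429, -0.0849, -0.9663]], 't': [-0.5488, -0.0269, 0.3912]}
```

View pics/scene0.png

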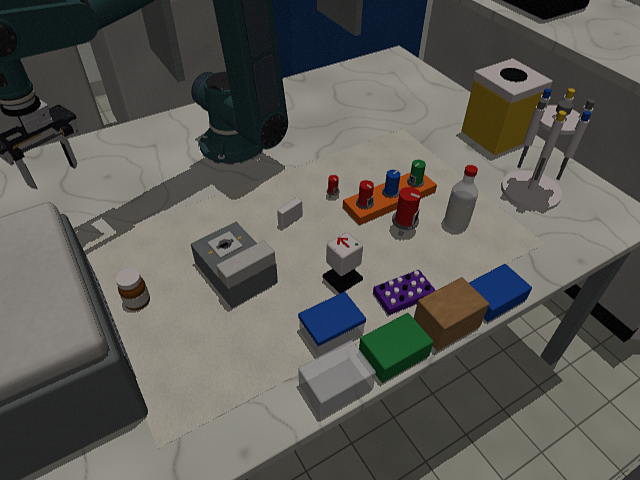

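View pics/side0.png

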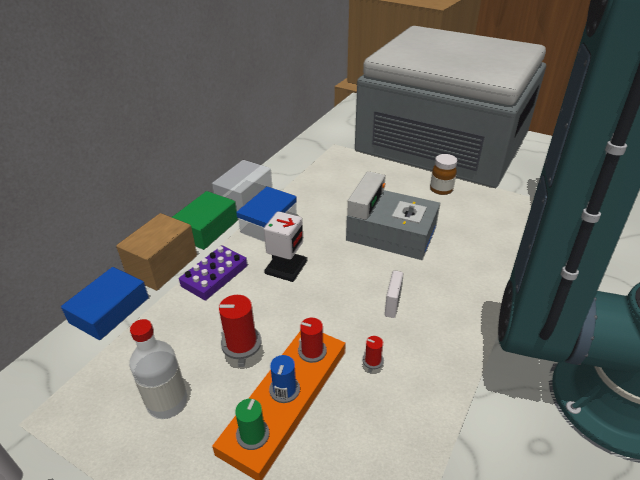

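View pics/wrist0.png

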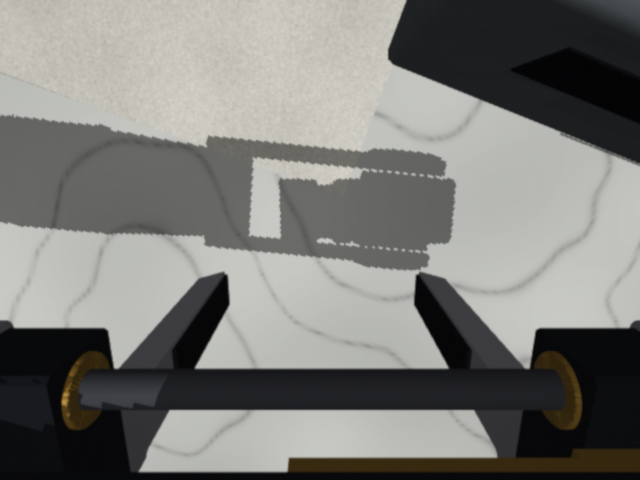

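Three red cartridges appear in the scene view: small and loose at (333,185), one in the orange rack at (366,193), and large and loose at (408,210). The one in the rack is the middle-sized. I'll confirm that with crops.

Run:
```python
import cv2
a=cv2.imread("pics/scene0.png");b=cv2.imread("pics/side0.png")
c=cv2.resize(a[150:250,310:450],None,fx=5.7,fy=5.7,interpolation=cv2.INTER_CUBIC);cv2.imwrite("pics/c1.png",c)
c=cv2.resize(b[280:480,200:400],None,fx=3,fy=3,interpolation=cv2.INTER_CUBIC);cv2.imwrite("pics/c2.png",c)
c=cv2.resize(a[215:305,185:365],None,fx=4.4,fy=4.4,interpolation=cv2.INTER_CUBIC);cv2.imwrite("pics/c3.png",c)
c=cv2.resize(b[165:285,255:445],None,fx=4.2,fy=4.2,interpolation=cv2.INTER_CUBIC);cv2.imwrite("pics/c4.png",c)
```

```text
(no output)
```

View pics/c1.png

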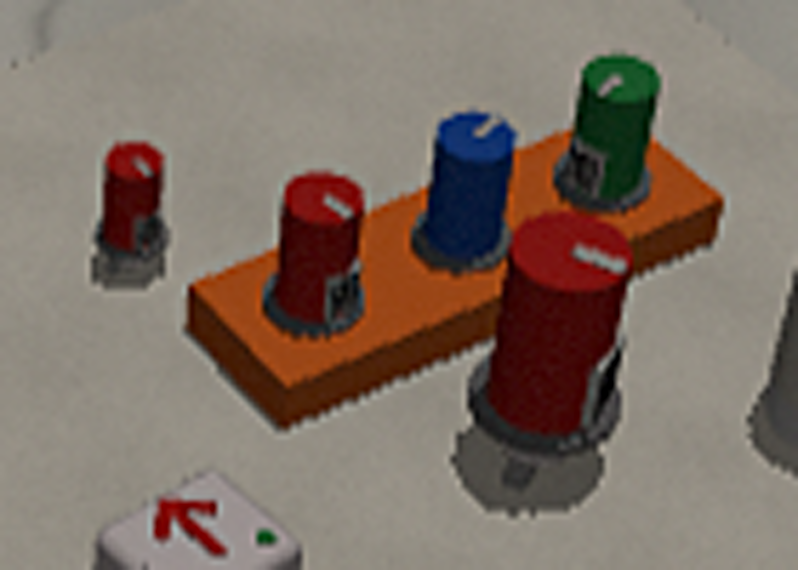

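View pics/c2.png

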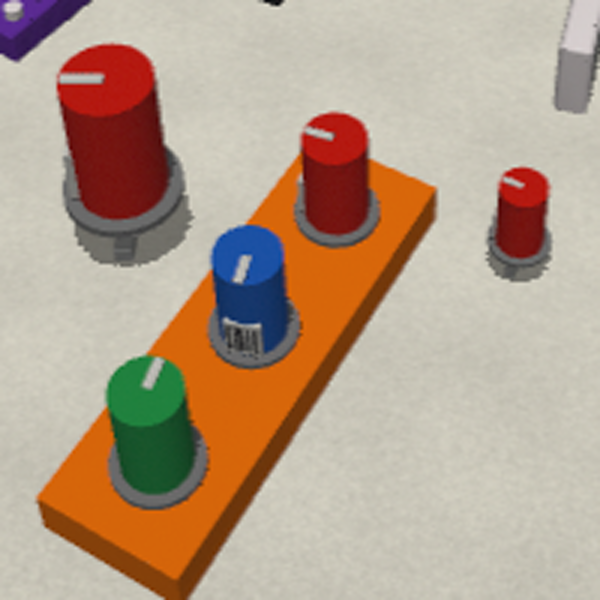

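View pics/c3.png

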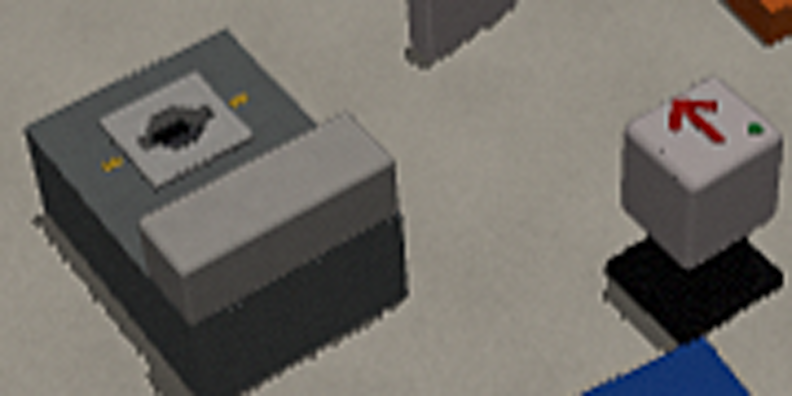

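View pics/c4.png

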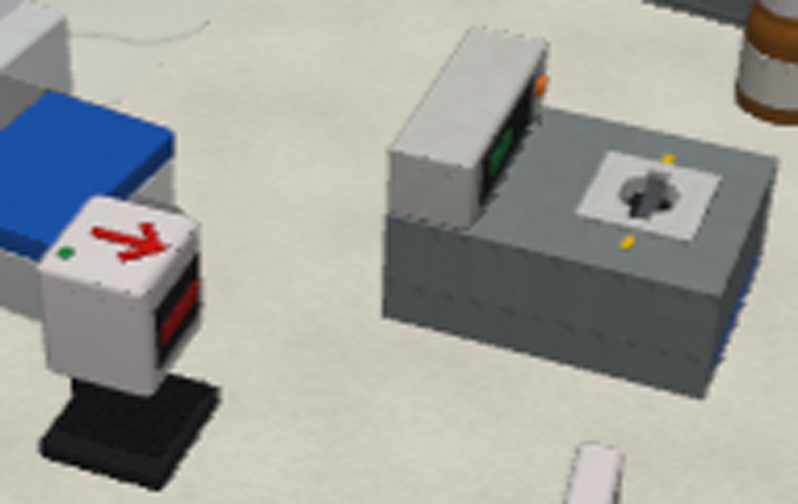

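```bash
cat > h.py <<'E'
import numpy as np, cv2
from bench import robot, snapshot, camera_params
def proj(p,X):
    c=np.asarray(p['R'])@np.asarray(X)+np.asarray(p['t']); return np.array([p['fx']*c[0]/c[2]+p['cx'],p['fy']*c[1]/c[2]+p['cy']])
def ray(p,uv):
    R=np.asarray(p['R']);t=np.asarray(p['t'])
    d=R.T@np.array([(uv[0]-p['cx'])/p['fx'],(uv[1]-p['cy'])/p['fy'],1]);return -R.T@t,d/np.linalg.norm(d)
def plane(p,uv,z):
    o,d=ray(p,uv);return o+d*(z-o[2])/d[2]
def tri(obs):
    A=np.zeros((3,3));b=np.zeros(3);L=[]
    for p,uv in obs:
        o,d=ray(p,uv);M=np.eye(3)-np.outer(d,d);A+=M;b+=M@o;L.append((o,d))
    X=np.linalg.solve(A,b);return X,[float(np.linalg.norm(np.cross(X-o,d))) for o,d in L]
E
python3 - <<'E'
from h import *
S=camera_params("scene");D=camera_params("side")
c1=lambda u,v:(u/5.7+310-.41,v/5.7+150-.41); c2=lambda u,v:(u/3+200-.33,v/3+280-.33)
c3=lambda u,v:(u/4.4+185-.39,v/4.4+215-.39); c4=lambda u,v:(u/4.2+255-.38,v/4.2+165-.38)
np.set_printoptions(precision=4,suppress=True)
def both(n,a,b): print(n,*tri([(S,a),(D,b)]))
both("redtop",c1(323,199),c2(335,139))
both("bluetop",c1(477,136),c2(249,254))
both("greentop",c1(620,80),c2(147,391))
both("large",c1(571,252),c2(106,80)); both("small",c1(134,161),c2(524,187))
both("stripe end",c1(350,213),c2(304,129)); 
both("yel1",c3(113,164),c4(669,159)); both("yel2",c3(239,100),c4(627,242))
both("socket",c3(176,128),c4(649,196))
for n,a in [("col a",(197,71)),("b",(252,133)),("c",(158,186)),("d",(101,121))]: print(n,plane(S,c3(*a),.075))
for n,a in [("col a",(609,152)),("b",(722,175)),("c",(695,241)),("d",(577,213))]: print(n,plane(D,c4(*a),.075))
both("scan1",c3(779,138),c4(60,262));both("scan front L",c3(624,130),c4(200,218))
for n,a in [("s",(713,78)),("b",(781,138)),("c",(690,192)),("d",(624,128))]: print(n,plane(S,c3(*a),.125))
for n,a in [("s",(88,198)),("b",(200,217)),("c",(147,293)),("d",(41,265))]: print(n,plane(D,c4(*a),.125))
print("arrow",plane(S,c3(722,140),.125),plane(S,c3(671,102),.125)); print(plane(D,c4(93,232),.125),plane(D,c4(166,246),.125))
both("hood corner",c3(347,112),c4(390,150))
E
```

```text
redtop [0.4811 0.186  0.0956] [0.00011240976595374975, 0.0001124097659536493]
bluetop [0.4803 0.276  0.0966] [0.0007556807392658752, 0.0007556807392659883]
greentop [0.4796 0.3654 0.095 ] [0.00013660718213203833, 0.00013660718213224742]
large [0.5981 0.236  0.1284] [0.00020696875467082797, 0.00020696875467084372]
small [0.3836 0.1432 0.0674] [0.00016884020637791347, 0.0001688402063779938]
stripe end [0.4986 0.1896 0.098 ] [0.00039380279090591217, 0.0003938027909060198]
yel1 [ 0.4757 -0.263   0.0721] [0.0006200038349642509, 0.0006200038349640514]
yel2 [ 0.4667 -0.1834  0.0722] [0.00019514617796915695, 0.00019514617796919067]
socket [ 0.471  -0.2231  0.0746] [0.00022447154618110846, 0.00022447154618108312]
col a [ 0.4367 -0.195   0.075 ]
b [ 0.4963 -0.1888  0.075 ]
c [ 0.5064 -0.2489  0.075 ]
d [ 0.4458 -0.2566  0.075 ]
col a [ 0.5051 -0.2501  0.075 ]
b [ 0.4439 -0.2596  0.075 ]
c [ 0.4352 -0.1979  0.075 ]
d [ 0.4979 -0.1905  0.075 ]
scan1 [0.6778 0.0288 0.122 ] [0.00482940014173496, 0.004829400141734921]
scan front L [ 0.635  -0.036   0.1224] [0.001127210324988152, 0.001127210324988183]
s [0.6296 0.0244 0.125 ]
b [0.6845 0.0309 0.125 ]
c [ 0.6921 -0.0305  0.125 ]
d [ 0.6368 -0.0359  0.125 ]
s [ 0.6894 -0.0212  0.125 ]
b [ 0.6329 -0.0348  0.125 ]
c [0.6237 0.0275 0.125 ]
d [0.679  0.0343 0.125 ]
arrow [0.67   0.0035 0.125 ] [ 0.6333 -0.0046  0.125 ]
[0.6718 0.0007 0.125 ] [ 0.6351 -0.0072  0.125 ]
hood corner [ 0.5705 -0.1474  0.1257] [0.01656369229881826, 0.01656369229881812]
```

```bash
cat >> h.py <<'E'
from scipy.spatial.transform import Rotation as Ro
np.set_printoptions(precision=4,suppress=True)
def toolR(o): return Ro.from_euler('xyz',o['ee_rot']).as_matrix()
E
python3 - <<'E'
from h import *
o=robot.get_obs();print(toolR(o))
S=camera_params("scene");D=camera_params("side")
print("spray cap",tri([(S,(471,170)),(D,(141,329))]), "timer",tri([(S,(290,204)),(D,(397,275))]))
W=camera_params("wrist");o,d=ray(W,(W['cx'],W['cy']));R=np.array(W['R']);
T=toolR(robot.get_obs());print("cam in tool", T.T@(o-robot.get_obs()['tool_pos']), (R@T))
E
```

```text
[[-0.0004  0.9394  0.3427]
 [ 0.0016  0.3427 -0.9394]
 [-1.      0.0002 -0.0017]]
spray cap (array([0.6516, 0.3777, 0.1849]), [0.0001950163808282421, 0.0001950163808282785]) timer (array([ 0.4169, -0.0178,  0.0716]), [0.0053174669437946985, 0.0053174669437947445])
cam in tool [-0.1844  0.0744  0.0003] [[ 0.0015 -0.0004  1.    ]
 [-0.2575 -0.9663  0.    ]
 [ 0.9663 -0.2575 -0.0016]]
```

Call:
step_arm(
  motion="100 -0.3 2.58 -2.8 0 0 0;100 -0.3 2.58 -2.8 0 0 0;100 -0.3 2.58 -2.8 0 0 0;100 -0.3 2.58 -2.8 0 0 0;100 -0.3 2.58 -2.8 0 0 0;100 -0.3 2.58 -2.8 0 0 0;100 -0.3 2.58 -2.8 0 0 0;100 -0.3 2.58 -2.8 0 0 0;100 -0.3 2.58 -2.8 0 0 0;100 -0.3 2.58 -2.8 0 0 0;100 0 2.58 -2.8 0 0 0;100 0 2.58 -2.8 0 0 0;100 0 2.58 -2.8 0 0 0;100 0 2.58 -2.8 0 0 0;100 0 2.58 -2.8 0 0 0;100 0 2.58 -2.8 0 0 0;100 0 2.58 -2.8 0 0 0;100 0 2.58 -2.8 0 0 0;100 0 2.58 -2.8 0 0 0;100 0 2.58 -2.8 0 0 0",
)

```text
time: 1.82
tool_pos: [0.4814, 0.1882, 0.2293]
ee_rot: [-1.11, 1.57, -2.331]
wrist_force: [1.2, -1.0, 0.3]
width: 0.0942
```

Call:
step_arm(
  motion="100 0 0 0 -0.12 0 0;100 0 0 0 -0.12 0 0;100 0 0 0 -0.12 0 0;100 0 0 0 -0.12 0 0;100 0 0 0 -0.12 0 0;100 0 0 0 -0.12 0 0;100 0 0 0 -0.12 0 0;100 0 0 0 -0.12 0 0;100 0 0 0 -0.12 0 0;100 0 0 0 -0.12 0 0;100 0 0 0 -0.12 0 0;100 0 0 0 -0.12 0 0;100 0 0 0 -0.12 0 0;100 0 0 0 -0.12 0 0;100 0 0 0 -0.12 0 0;100 0 0 0 -0.12 0 0;100 0 0 0 -0.12 0 0;100 0 0 0 -0.12 0 0;100 0 0 0 -0.12 0 0;100 0 0 0 -0.12 0 0",
)

```text
time: 3.48
tool_pos: [0.4811, 0.1861, 0.2292]
ee_rot: [2.314, 1.57, -2.784]
wrist_force: [-0.8, 0.3, 0.4]
width: 0.0938
```

Call:
step_arm(
  motion="70 0 0 0 -0.1 0 0;70 0 0 0 -0.1 0 0;70 0 0 0 -0.1 0 0;70 0 0 0 0 0 0;70 0 0 0 0 0 0",
)

```text
time: 3.9
tool_pos: [0.4812, 0.1862, 0.2293]
ee_rot: [2.033, 1.57, -2.774]
wrist_force: [0.3, 0.1, -0.8]
width: 0.0668
```

Run:
```python
from h import *
o=robot.get_obs();print(o['time'],o['tool_pos'],o['joint_positions'],o['width'],o['wrist_force']);print(toolR(o))
W=camera_params("wrist");im=snapshot("wrist");cv2.imwrite("pics/w1.png",im[:,:,::-1]);np.save("w1.npy",W,allow_pickle=True)
```

```text
3.9 [0.4812 0.1862 0.2293] [ 0.2593  0.0077  1.3953 -0.0001  1.7392 -1.2172] 0.06680587674277887 [ 0.328   0.088  -0.8487]
[[-0.0006 -0.9956  0.0942]
 [-0.0002  0.0942  0.9956]
 [-1.      0.0005 -0.0003]]
```

View pics/w1.png

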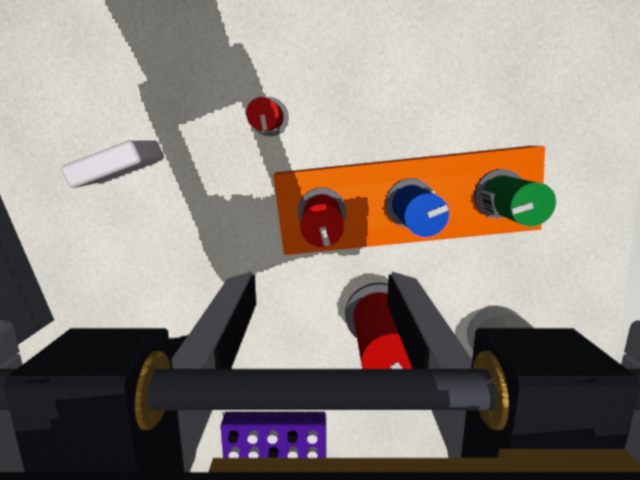

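The wrist view shows the rack red cartridge with its top near (322,222) and the stripe at about (324,237). The small red is at (264,114) and the large red at (380,330), so the rack one is the middle size. Next I'll measure its top and stripe.

Run:
```python
from h import *
W=np.load("w1.npy",allow_pickle=True).item();im=cv2.imread("pics/w1.png")
b,g,r=[im[:,:,i].astype(int) for i in range(3)]
roi=np.zeros(r.shape,bool);roi[180:260,290:355]=1
st=(roi&(b>110)&(g>110)).astype(np.uint8)
n,l,s,c=cv2.connectedComponentsWithStats(st);print(s,c)
red=(roi&(r>50)&(g<35)&(b<35)).astype(np.uint8)*255
n,l,s,c=cv2.connectedComponentsWithStats(red);print(s,c)
cv2.imwrite("pics/w1c.png",cv2.resize(im[180:260,280:370],None,fx=7,fy=7,interpolation=cv2.INTER_CUBIC))
for u,v in [(.4811,.186)]:
  print(proj(W,(u,v,.096)),proj(W,(u+.019,v,.096)))
```

```text
[[     0      0    640    480 306620]
 [   305    189     35      9    132]
 [   321    229      6     10     42]
 [   290    252     65      8    406]] [[319.4908 239.499 ]
 [321.9621 192.4167]
 [323.9524 233.4762]
 [325.1749 256.1921]]
[[     0      0    640    480 305514]
 [   300    195     44     53   1686]] [[319.4898 239.6085]
 [321.341  219.8416]]
[321.1508 227.0227] [323.2172 248.1886]
```

View pics/w1c.png

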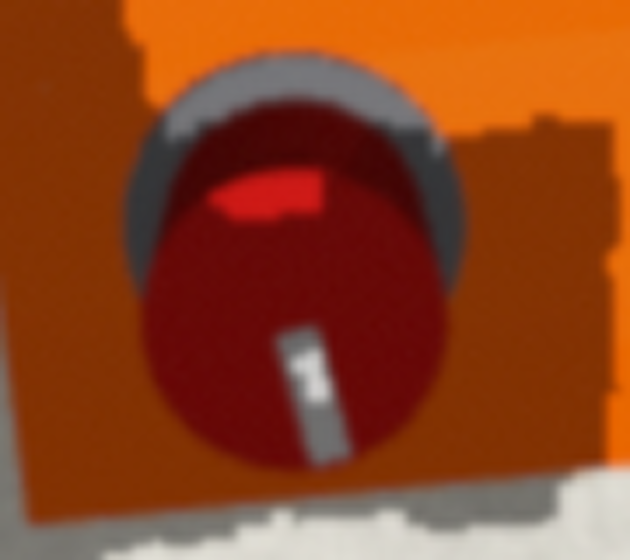

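Run:
```python
from h import *
W=np.load("w1.npy",allow_pickle=True).item()
f=lambda u,v:(u/7+280-.43,v/7+180-.43)
S=camera_params("scene");D=camera_params("side")
c=plane(W,f(294.5,319),.096);print("centre",c)
a,b=plane(W,f(297,337),.096),plane(W,f(334,458),.096);print(a,b,np.degrees(np.arctan2(*(b-a)[1::-1])),np.degrees(np.arctan2(*(b-c)[1::-1])))
c1=lambda u,v:(u/5.7+310-.41,v/5.7+150-.41); c2=lambda u,v:(u/3+200-.33,v/3+280-.33)
print(tri([(W,f(294.5,319)),(S,c1(323,199)),(D,c2(335,139))]))
for p,q in [(S,[c1(326,200),c1(350,213)]),(D,[c2(334,138),c2(304,130)])]:
  x=[plane(p,t,.096) for t in q];print(x,np.degrees(np.arctan2(*(x[1]-x[0])[1::-1])))
```

```text
centre [0.4795 0.1866 0.096 ]
[0.4818 0.1867 0.096 ] [0.4976 0.1898 0.096 ] 11.1751958546811 10.075317101738278
(array([0.4805, 0.1863, 0.0954]), [0.0008576700113015611, 0.0004044211692238489, 0.0007181013862132212])
[array([0.4829, 0.1866, 0.096 ]), array([0.4964, 0.1909, 0.096 ])] 17.875844550977227
[array([0.4818, 0.1858, 0.096 ]), array([0.4994, 0.1891, 0.096 ])] 10.520269831056963
```

Call:
step_arm(
  motion="70 2 0.1 0 0 0 0;70 2.5 0 0 0 0 0;70 2.5 0 0 0 0 0;70 2.5 0 0 0 0 0;70 2.5 0 0 0 0 0;70 2 0 0 0 0 0;70 0.9 0 0 0 0 0;70 0 0 0 0 0 0;70 0 0 0 0 0 0;0 0 0 0 0 0 0;0 0 0 0 0 0 0;0 0 0 0 0 0 0;0 0 0 0 0 0 0;0 0 0 0 0 0 0;0 0 0 0 0 0 0;0 0 0 0 0 0 0;0 0 0 0 0 0 0",
)

```text
time: 5.37
tool_pos: [0.4808, 0.1864, 0.0815]
ee_rot: [-1.325, 1.569, 0.154]
wrist_force: [0.0, -0.3, 3.9]
width: 0.0375
```

Run:
```python
from h import *
o=robot.get_obs();print(o['time'],o['tool_pos'],o['width'],o['wrist_force']);
im=snapshot("wrist");cv2.imwrite("pics/w2.png",im[:,:,::-1])
```

```text
5.3667 [0.4808 0.1864 0.0815] 0.03747502242183403 [ 0.0284 -0.3119  3.9101]
```

View pics/w2.png

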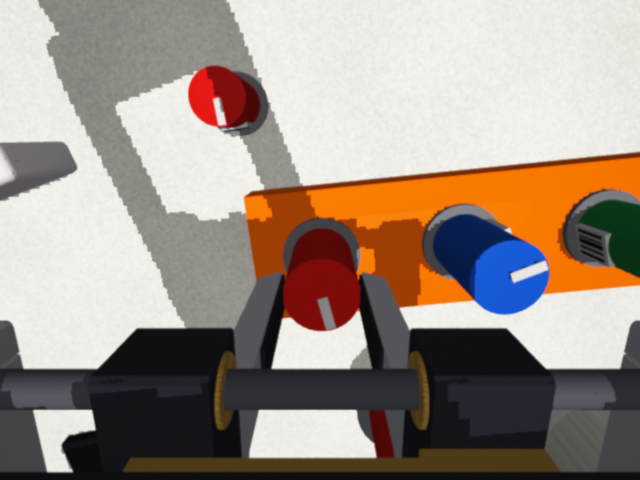

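Call:
step_arm(
  motion="0 -0.5 0 0 0 0 0;0 -1 0 0 0 0 0;0 -1.5 0 0 0 0 0;0 -1.5 0 0 0 0 0;0 -1 0 0 0 0 0;0 -0.5 0 0 0 0 0;0 0 -0.5 -1 0 0 0;0 0 -1 -1.9 0 0 0;0 0 -1 -1.9 0 0 0;0 0 -1 -1.9 0 0 0;0 0 -1 -1.9 0 0 0;0 0 -1 -1.9 0 0 0;0 0 -1 -1.9 0 0 0;0 0 -1 -1.9 0 0 0;0 0 -1 -1.9 0 0 0;0 0 -1 -1.9 0 0 0;0 0 -0.8 -1.2 0.05 0 0;0 0.9 0 0 0 0 0;0 0.9 0 0 0 0 0;0 0 0 0 0 0 0",
)

```text
time: 7.08
tool_pos: [0.5627, -0.0148, 0.1187]
ee_rot: [1.523, 1.564, 2.952]
wrist_force: [-1.1, -0.1, -1.4]
width: 0.0371
```

Run:
```python
from h import *
o=robot.get_obs();print(o['time'],o['tool_pos'],o['width'],o['wrist_force']);print(toolR(o)[:,2])
for n in ["scene","side","wrist"]:
  cv2.imwrite(f"pics/{n}3.png",snapshot(n)[:,:,::-1])
np.save("w3.npy",camera_params("wrist"),allow_pickle=True)
a=cv2.imread("pics/scene3.png");b=cv2.imread("pics/side3.png")
cv2.imwrite("pics/c5.png",cv2.resize(a[170:310,270:410],None,fx=4,fy=4,interpolation=cv2.INTER_CUBIC))
cv2.imwrite("pics/c6.png",cv2.resize(b[180:300,240:380],None,fx=5,fy=5,interpolation=cv2.INTER_CUBIC))
```

```text
7.0833 [ 0.5627 -0.0148  0.1187] 0.03706787833549495 [-1.1286 -0.066  -1.3865]
[0.1405 0.9901 0.0003]
```

View pics/c5.png

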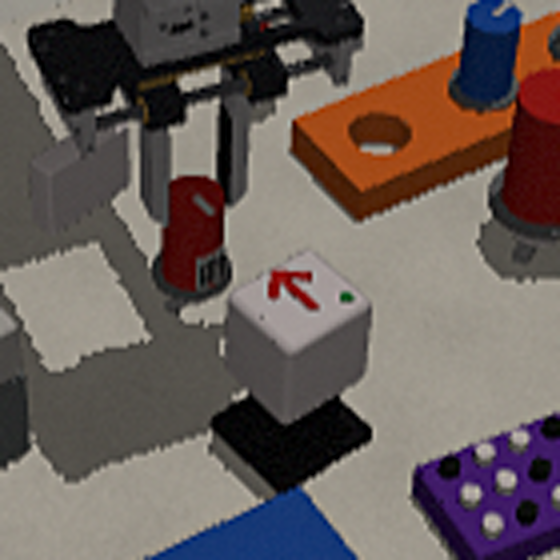

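View pics/c6.png

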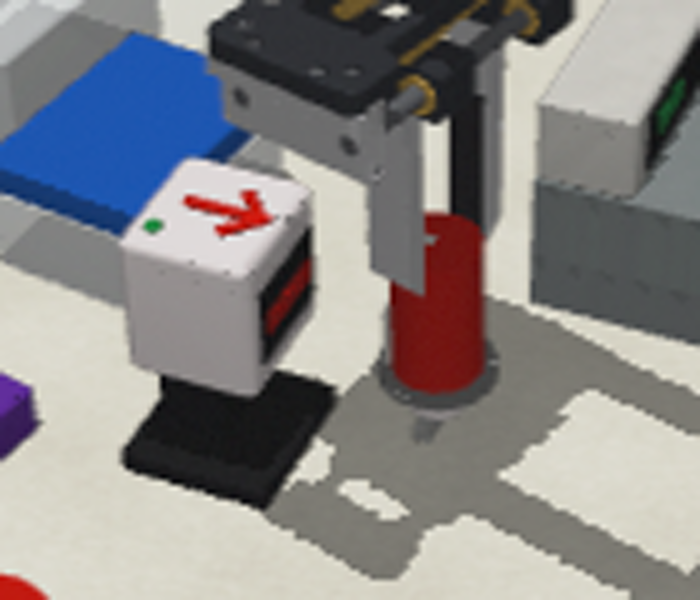

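View pics/wrist3.png

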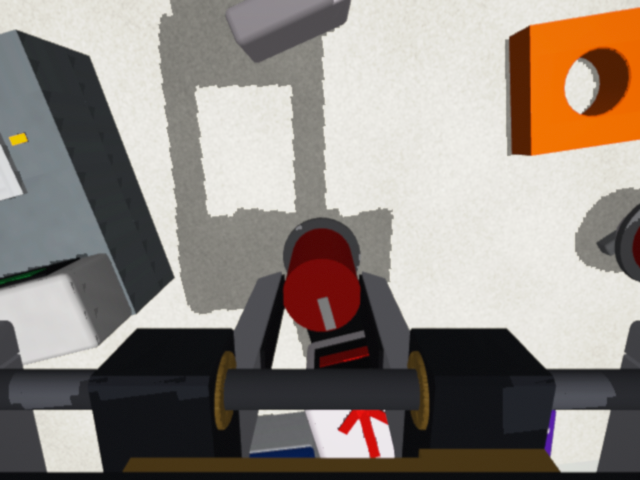

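Call:
step_arm(
  motion="0 -0.3 0 0 0 0 0;0 0 0 0 0 0 0;0 0 0 0 0 0 0;0 0 0 0 0 0 0;0 0 0 0 0 0 0;0 0 0 0 0 0 0;0 0 0 0 0 0 0;0 0 0 0 0 0 0;0 0 0 0 0 0 0;0 0 0 0 0 0 0;0 0 0 0 0 0 0;0 0 0 0 0 0 0;0 0 0 0 0 0 0;0 0 0 0 0 0 0;0 0 0 0 0 0 0;0 0 0 0 0 0 0;0 0 0 0 0 0 0;0 0 0 0 0 0 0;0 0 0 0 0 0 0;0 0 0 0 0 0 0",
)

```text
time: 8.9
tool_pos: [0.5652, -0.0153, 0.1257]
ee_rot: [-3.124, 1.571, -1.695]
wrist_force: [-0.1, 0.6, -0.4]
width: 0.0367
```

Run:
```python
from h import *
o=robot.get_obs();print(o['time'],o['tool_pos'],o['joint_positions'],o['width'],o['wrist_force'],toolR(o))
# cart pose in tool: measure from wrist3 & side/scene images
c6=lambda u,v:(u/5+240-.4,v/5+180-.4); c5=lambda u,v:(u/4+270-.375,v/4+170-.375)
S=camera_params("scene");D=camera_params("side")
print(tri([(S,c5(196,190)),(D,c6(448,226))]), "exp top z",.1187+.0145)
for p,uv in [(S,c5(193,285)),(D,c6(438,372))]: print(plane(p,uv,.1187-.0755+.028))
```

```text
8.9 [ 0.5652 -0.0153  0.1257] [-0.1274  0.147   1.4518 -0.0001  1.5428 -1.5564] 0.03667988900074345 [-0.1388  0.6349 -0.4197] [[-0.     -0.99    0.1413]
 [-0.0001  0.1413  0.99  ]
 [-1.     -0.     -0.0001]]
(array([ 0.5628, -0.016 ,  0.1408]), [0.003195878877630271, 0.0031958788776301587]) exp top z 0.1332
[ 0.5751 -0.0213  0.0712]
[ 0.5612 -0.0113  0.0712]
```

Call:
step_arm(
  motion="0 0.3 0 0 0 0 0;0 0 0 0 0 0 0;0 0 0 0 0 0 0;0 0 0 0 0 0 0;0 0 0 0 0 0 0;0 0 0 0 0 0 0;0 0 0 0 0 0 0;0 0 0 0 0 0 0;0 0 0 0 0 0 0;0 0 0 0 0 0 0;0 0 0 0 0 0 0;0 0 0 0 0 0 0;0 0 0 0 0 0 0;0 0 0 0 0 0 0;0 0 0 0 0 0 0;0 0 0 0 0 0 0;0 0 0 0 0 0 0",
)

```text
time: 10.32
tool_pos: [0.5652, -0.0153, 0.1227]
ee_rot: [-2.844, 1.571, -1.415]
wrist_force: [0.5, -1.0, -1.1]
width: 0.0374
```

Run:
```python
from h import *
o=robot.get_obs();print(o['time'],o['tool_pos'],o['width'],o['wrist_force'],toolR(o)[:,2])
for n in ["scene","side","wrist"]:
  cv2.imwrite(f"pics/{n}4.png",snapshot(n)[:,:,::-1])
np.save("w4.npy",camera_params("wrist"),allow_pickle=True)
a=cv2.imread("pics/scene4.png");b=cv2.imread("pics/side4.png");w=cv2.imread("pics/wrist4.png")
A=cv2.resize(a[200:270,290:360],None,fx=5.6,fy=5.6,interpolation=cv2.INTER_CUBIC)
B=cv2.resize(b[200:270,285:355],None,fx=5.6,fy=5.6,interpolation=cv2.INTER_CUBIC)
cv2.imwrite("pics/c7.png",np.hstack([A,B]))
cv2.imwrite("pics/c8.png",cv2.resize(w[200:370,240:400],None,fx=3.5,fy=3.5,interpolation=cv2.INTER_CUBIC))
```

```text
10.3167 [ 0.5652 -0.0153  0.1227] 0.03737331361688629 [ 0.5064 -0.9913 -1.0815] [ 0.1413  0.99   -0.0001]
```

View pics/c7.png

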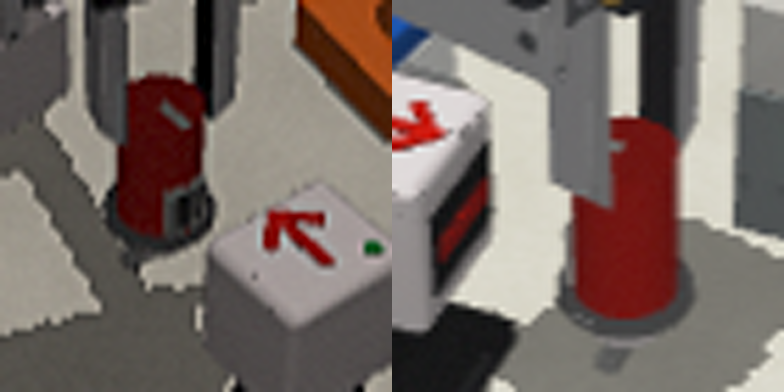

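View pics/c8.png

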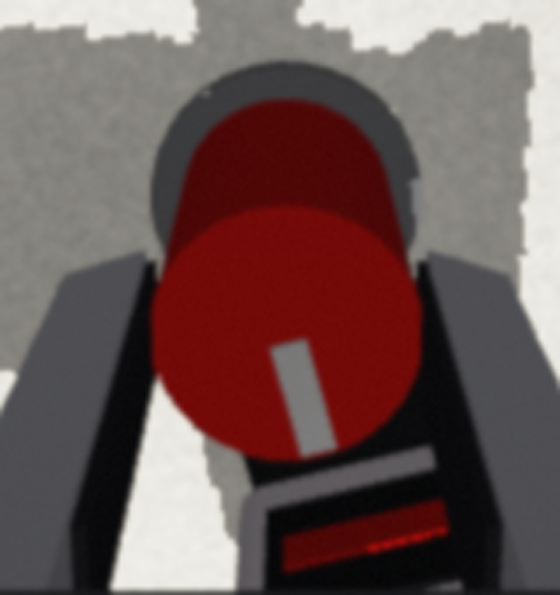

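Run:
```python
from h import *
W=np.load("w4.npy",allow_pickle=True).item();o=robot.get_obs();T=toolR(o);tp=o['tool_pos']
f=lambda u,v:(u/3.5+240-.36,v/3.5+200-.36)
def show(n,uv,z): x=plane(W,f(*uv),z);print(n,x,"tool",T.T@(x-tp));return x
c=show("top",(286,333),.1372)
show("topL",(151,325),.1372);show("topR",(421,325),.1372);show("bot",(286,461),.1372)
a=show("s0",(289,345),.1372);b=show("s1",(319,455),.1372)
print("cart yaw",np.degrees(np.arctan2(*(b-a)[1::-1])),np.degrees(np.arctan2(*(b-c)[1::-1])), "toolz",np.degrees(np.arctan2(T[1,2],T[0,2])))
show("flL",(150,195),.0752);show("flR",(420,195),.0752);show("flTop",(283,61),.0752)
# window frame top edge at window
p=plane(W,f(275,490),.104);q=plane(W,f(432,455),.104);print(p,q,np.degrees(np.arctan2(*(q-p)[1::-1]))-90)
```

```text
top [ 0.5639 -0.0153  0.1372] tool [-0.0146  0.0012 -0.0002]
topL [ 0.5601 -0.0335  0.1372] tool [-0.0146  0.0024 -0.0187]
topR [0.5654 0.0032 0.1372] tool [-0.0146  0.0024  0.0184]
bot [ 0.5832 -0.0181  0.1372] tool [-0.0146 -0.0182 -0.0002]
s0 [ 0.5658 -0.0152  0.1372] tool [-0.0146 -0.0005  0.0003]
s1 [ 0.583  -0.0133  0.1372] tool [-0.0146 -0.0173  0.0045]
cart yaw 6.05815136212409 5.9492229379507 toolz 81.8730635774173
flL [ 0.5601 -0.0398  0.0752] tool [ 0.0474  0.0016 -0.0249]
flR [0.5671 0.009  0.0752] tool [0.0474 0.0015 0.0244]
flTop [ 0.5389 -0.0122  0.0752] tool [ 0.0474  0.0265 -0.0006]
[ 0.6063 -0.0232  0.104 ] [0.6036 0.0039 0.104 ] 5.757211302538224
```

Call:
step_arm(
  motion="0 -1.4 0 0 0 0 0;0 -1.5 0 0 0 0 0;0 -0.8 1.04 -1.58 0 0 0;0 -0.8 1.04 -1.58 0 0 0;0 -0.8 1.04 -1.58 0 0 0;0 -0.8 1.04 -1.58 0 0 0;0 -0.8 1.04 -1.58 0 0 0;0 -0.8 1.04 -1.58 0 0 0;0 0 0 0 0 0 0;0 0 0 0 0 0 0;0 0 0 0 0 0 0;0 0 0 0 0 0 0",
)

```text
time: 11.47
tool_pos: [0.4902, -0.0997, 0.1989]
ee_rot: [1.099, 1.57, 2.529]
wrist_force: [-0.3, 0.4, -0.9]
width: 0.0368
```

Run:
```python
from h import *
o=robot.get_obs();print(o['time'],o['tool_pos'],o['width'],o['wrist_force'],toolR(o)[:,2])
W=camera_params("wrist");cv2.imwrite(f"pics/w5.png",snapshot("wrist")[:,:,::-1]);np.save("w5.npy",W,allow_pickle=True)
print(proj(W,(.471,-.223,.075)))
```

```text
11.4667 [ 0.4902 -0.0997  0.1989] 0.03682640136290472 [-0.347   0.436  -0.8664] [0.1405 0.9901 0.0005]
[171.3176 227.8638]
```

View pics/w5.png

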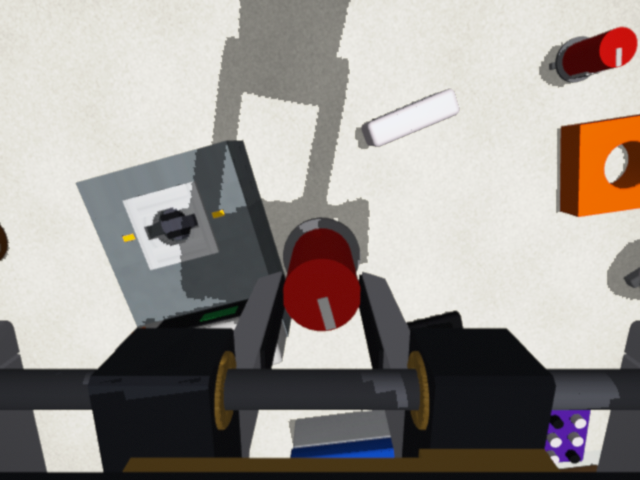

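The wrist view shows the socket near (173,225), its yellow marks at (128,237) and (218,214), and the cartridge still held at (321,295). I'll enlarge the socket area to refine its position.

Run:
```python
import cv2
w=cv2.imread("pics/w5.png")
cv2.imwrite("pics/c9.png",cv2.resize(w[170:285,105:245],None,fx=5.5,fy=5.5,interpolation=cv2.INTER_CUBIC))
```

```text
(no output)
```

View pics/c9.png

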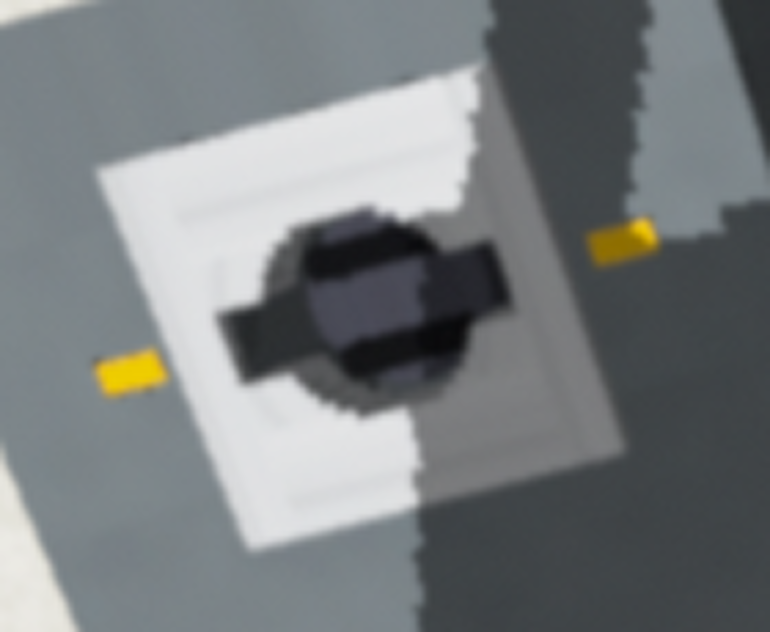

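Run:
```python
from h import *
W=np.load("w5.npy",allow_pickle=True).item()
f=lambda u,v:(u/5.5+105-.41,v/5.5+170-.41)
P=lambda u,v,z=.075:plane(W,f(u,v),z)
def yw(a,b): return np.degrees(np.arctan2(*(b-a)[1::-1]))
y1,y2=P(131,373,.0715),P(623,243,.0715);print("yel",y1,y2,(y1+y2)/2,yw(y1,y2)-90)
q=[P(97,169),P(487,66),P(625,452),P(251,550)];print(np.array(q),np.mean(q,0))
print(yw(q[0],q[1])-90,yw(q[3],q[2])-90,yw(q[0],q[3]),yw(q[1],q[2]),[np.linalg.norm(q[i]-q[i-1]) for i in range(4)])
s=[P(219,318),P(491,241),P(512,303),P(243,383)];print("slots",np.mean(s,0),yw(s[0],s[1])-90,yw(s[3],s[2])-90, np.linalg.norm(s[0]-s[1]))
print("bore",P(368,310),[P(*a) for a in[(365,207),(366,416)]])
S=camera_params("scene");D=camera_params("side")
c3=lambda u,v:(u/4.4+185-.39,v/4.4+215-.39); c4=lambda u,v:(u/4.2+255-.38,v/4.2+165-.38)
m=f(*(np.mean([(97,169),(487,66),(625,452),(251,550)],0)))
print(tri([(W,m),(S,c3(177,128)),(D,c4(650,196))]))
o=robot.get_obs();T=toolR(o);print(T)
```

```text
yel [ 0.4746 -0.2625  0.0715] [ 0.4653 -0.1832  0.0715] [ 0.47   -0.2228  0.0715] 6.674871094562818
[[ 0.4428 -0.2571  0.075 ]
 [ 0.4361 -0.1964  0.075 ]
 [ 0.4969 -0.1887  0.075 ]
 [ 0.5043 -0.2497  0.075 ]] [ 0.47  -0.223  0.075]
6.319642660534555 6.917038980609931 6.858911969336144 7.1710621775766015 [np.float64(0.06193733585405657), np.float64(0.06110537563243218), np.float64(0.06130080079742286), np.float64(0.061436668829478264)]
slots [ 0.4696 -0.2229  0.075 ] 7.590301034462954 8.44969786803459 0.04376148531413974
bore [ 0.4694 -0.2225  0.075 ] [array([ 0.454 , -0.2191,  0.075 ]), array([ 0.4856, -0.2268,  0.075 ])]
(array([ 0.4702, -0.2229,  0.0744]), [0.0008427332726696881, 0.0010086768771878434, 0.0006408920828275348])
[[-0.0011 -0.9901  0.1403]
 [ 0.0006  0.1403  0.9901]
 [-1.      0.0012  0.0004]]
```

Call:
step_arm(
  motion="0 0 0.03 -1.5 0 0 0;0 0 0.03 -2 0 0 0;0 0 0.03 -2 0 0 0;0 0 0.03 -2 0 0 0;0 0 0.03 -2 0 0 0;0 0 0.03 -2 0 0 0;0 0 0 -0.97 0 0 0;0 0.8 0 0 0 0 0;0 1 0 0 0 0 0;0 1 0 0 0 0 0;0 0.8 0 0 0 0 0;0 0 0 0 0 0 0;0 0 0 0 0 0 0;0 0 0 0 0 0 0",
)

```text
time: 12.68
tool_pos: [0.4708, -0.2231, 0.1638]
ee_rot: [-1.842, 1.57, -0.413]
wrist_force: [0.0, -0.4, -2.3]
width: 0.0373
```

Run:
```python
from h import *
o=robot.get_obs();T=toolR(o);print(o['time'],o['tool_pos'],o['width'],o['wrist_force'],T[:,2])
c=T.T@np.array([.471-o['tool_pos'][0],-.2229-o['tool_pos'][1],0]);print("remaining tool cm",c*100)
for n in ["scene","side","wrist"]:
  cv2.imwrite(f"pics/{n}6.png",snapshot(n)[:,:,::-1])
a=cv2.imread("pics/scene6.png");b=cv2.imread("pics/side6.png");w=cv2.imread("pics/wrist6.png")
A=cv2.resize(a[200:280,180:260],None,fx=4.9,fy=4.9,interpolation=cv2.INTER_CUBIC)
B=cv2.resize(b[160:240,370:450],None,fx=4.9,fy=4.9,interpolation=cv2.INTER_CUBIC)
cv2.imwrite("pics/c10.png",np.hstack([A,B]))
cv2.imwrite("pics/c11.png",cv2.resize(w[160:360,220:420],None,fx=3,fy=3,interpolation=cv2.INTER_CUBIC))
```

```text
12.6833 [ 0.4708 -0.2231  0.1638] 0.03727983724613158 [ 0.0054 -0.4003 -2.2727] [ 0.1405  0.9901 -0.0001]
remaining tool cm [ 0.     -0.013   0.0216]
```

View pics/c10.png

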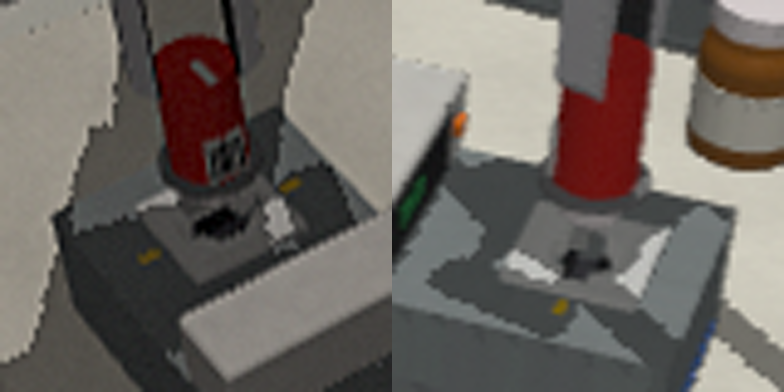

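View pics/c11.png

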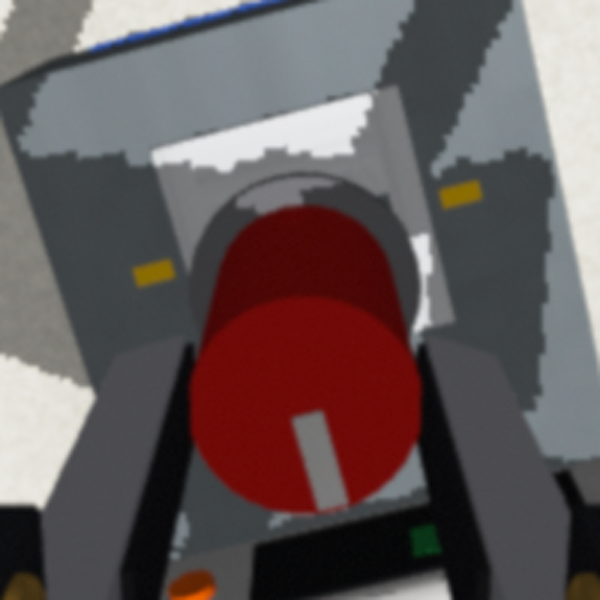

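Run:
```python
from h import *
W=camera_params("wrist");o=robot.get_obs();T=toolR(o);tp=o['tool_pos']
f=lambda u,v:(u/3+220-.33,v/3+160-.33)
P=lambda u,v,z:T.T@(plane(W,f(u,v),z)-tp)
y1,y2=P(154,273,.0715),P(461,194,.0715);print("mid in tool",(y1+y2)/2,"y-axis ang",np.degrees(np.arctan2(*(y2-y1)[1:])))
zt=tp[2]+.0145
print("top",[P(u,v,zt) for u,v in[(190,395),(421,395),(306,513),(306,297)]])
a,b=P(308,416,zt),P(333,507,zt);d=b-a;print("stripe",d,"perp ang",np.degrees(np.arctan2(-d[2],-d[1])))
zf=tp[2]-.0755+.028
print("flange",[P(u,v,zf) for u,v in[(189,285),(420,285),(304,172)]])
```

```text
mid in tool [0.093  0.0013 0.0002] y-axis ang 14.883561506563757
top [array([-0.0145,  0.0031, -0.0186]), array([-0.0145,  0.0031,  0.0184]), array([-0.0145, -0.0178, -0.    ]), array([-0.0145,  0.0195, -0.    ])]
stripe [ 0.     -0.0162  0.0041] perp ang -14.276073976352652
flange [array([ 0.0475,  0.0021, -0.0248]), array([0.0475, 0.0021, 0.0244]), array([ 0.0475,  0.0266, -0.0003])]
```

Call:
step_arm(
  motion="0 0.5 0 0.03 0 0 0;0 0.5 0 0 0 0 0;0 0.3 0 0 0 0 0;0 0.3 0 0 0 0 0;0 0.3 0 0 0 0 0;0 0.2 0 0 0 0 0;0 0 0 0 0 0 0;0 0 0 0 0 0 0",
)

```text
time: 13.5
tool_pos: [0.4706, -0.2232, 0.1426]
ee_rot: [1.528, 1.571, 2.957]
wrist_force: [-1.0, -0.0, -1.2]
width: 0.037
```

Call:
step_arm(
  motion="0 0.3 0 0 0 0 0;0 0.3 0 0 0 0 0;0 0.2 0 0 0 0 0;0 0.2 0 0 0 0 0;0 0 0 0 0 0 0;0 0 0 0 0 0 0",
)

```text
time: 14.0
tool_pos: [0.4712, -0.2235, 0.1337]
ee_rot: [-1.921, 1.569, -0.492]
wrist_force: [0.3, 0.2, 5.3]
width: 0.0371
```

Run:
```python
from h import *
o=robot.get_obs();T=toolR(o);print(o['time'],o['tool_pos'],o['width'],o['wrist_force'],o['wrist_torque'],T[:,0])
```

```text
14.0 [ 0.4712 -0.2235  0.1337] 0.03712940008361981 [0.335  0.2039 5.2677] [ 0.1098 -0.0976  0.0106] [ 0.0017 -0.0009 -1.    ]
```

Call:
step_arm(
  motion="0 0.2 0 0 0 0 0;0 0.2 0 0 0 0 0;0 0.2 0 0 0 0 0;0 0.1 0 0 0 0 0;0 0 0 0 0 0 0;0 0 0 0 0 0 0;0 0 0 0 0 0 0",
)

```text
time: 14.58
tool_pos: [0.4715, -0.2236, 0.1273]
ee_rot: [-1.861, 1.568, -0.431]
wrist_force: [0.1, 1.3, 7.1]
width: 0.037
```

Run:
```python
from h import *
o=robot.get_obs();T=toolR(o);print(o['time'],o['tool_pos'],o['width'],o['wrist_force'],o['wrist_torque'],T[:,0])
for n in ["scene","side","wrist"]:
  cv2.imwrite(f"pics/{n}7.png",snapshot(n)[:,:,::-1])
a=cv2.imread("pics/scene7.png");b=cv2.imread("pics/side7.png");w=cv2.imread("pics/wrist7.png")
A=cv2.resize(a[200:280,180:260],None,fx=4.9,fy=4.9,interpolation=cv2.INTER_CUBIC)
B=cv2.resize(b[160:240,370:450],None,fx=4.9,fy=4.9,interpolation=cv2.INTER_CUBIC)
cv2.imwrite("pics/c12.png",np.hstack([A,B]))
cv2.imwrite("pics/c13.png",cv2.resize(w[160:360,220:420],None,fx=3,fy=3,interpolation=cv2.INTER_CUBIC))
```

```text
14.5833 [ 0.4715 -0.2236  0.1273] 0.036973710906564504 [0.0558 1.2979 7.1369] [ 0.2495 -0.1695  0.0042] [ 0.0028 -0.0013 -1.    ]
```

View pics/c12.png

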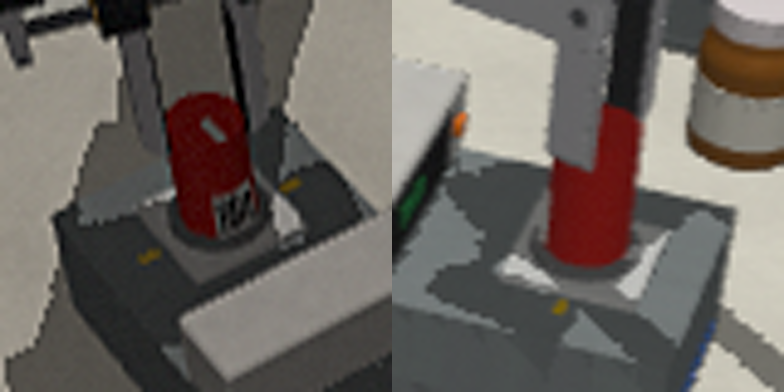

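View pics/c13.png

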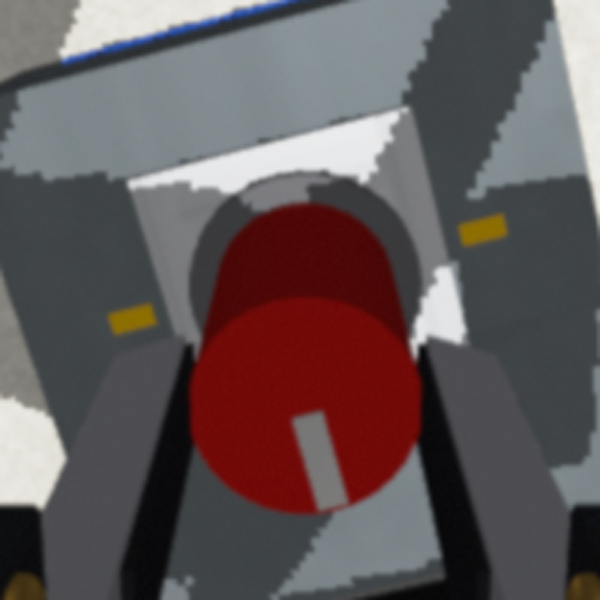

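Call:
step_arm(
  motion="0 0.1 0 0 0 0 0;0 0.1 0 0 0 0 0;0 0 0 0 0 0 0;0 0 0 0 0 0 0;0 0 0 0 0 0 0",
)

```text
time: 15.15
tool_pos: [0.4717, -0.2236, 0.1266]
ee_rot: [-1.892, 1.567, -0.463]
wrist_force: [-1.6, 1.9, 11.6]
width: 0.0371
```

Call:
step_arm(
  motion="0 0.1 0 0 0 0 0;0 0 0 0 0 0 0;0 0 0 0 0 0 0;0 0 0 0 0 0 0",
)

```text
time: 15.48
tool_pos: [0.4718, -0.2237, 0.1266]
ee_rot: [-1.909, 1.566, -0.479]
wrist_force: [-3.7, 1.9, 15.3]
width: 0.0368
```

Call:
step_arm(
  motion="0 0 0 -0.01 0.08 0 0;0 0 0 -0.01 0.08 0 0;0 0 0 -0.01 0.08 0 0;0 0 0 -0.01 0.08 0 0;0 0 0 -0.01 0.08 0 0;0 0 0 0 0 0 0;0 0 0 0 0 0 0",
)

```text
time: 16.07
tool_pos: [0.4722, -0.2242, 0.1266]
ee_rot: [-1.449, 1.565, -0.42]
wrist_force: [-1.8, 1.5, 13.6]
width: 0.0374
```

Run:
```python
from h import *
o=robot.get_obs();T=toolR(o);print(o['time'],o['tool_pos'],o['width'],o['wrist_force'],o['wrist_torque'],T[:,0],np.degrees(np.arctan2(T[1,2],T[0,2])))
w=snapshot("wrist")[:,:,::-1];cv2.imwrite("pics/c14.png",cv2.resize(w[160:360,220:420],None,fx=3,fy=3,interpolation=cv2.INTER_CUBIC))
```

```text
16.0667 [ 0.4722 -0.2242  0.1266] 0.037352654958067937 [-1.8331  1.512  13.5834] [0.5104 0.1108 0.0028] [ 0.0054 -0.0024 -1.    ] 58.9695438506243
```

View pics/c14.png

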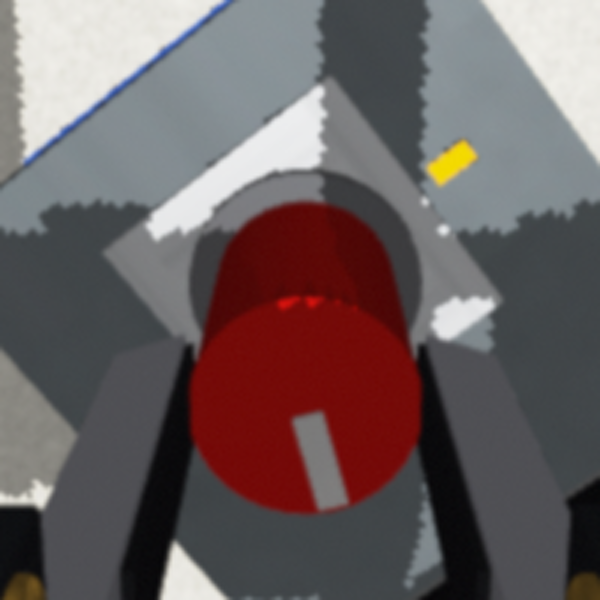

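Call:
step_arm(
  motion="0 0 0 -0.01 0.1 0 0;0 0 0 -0.01 0.1 0 0;0 0 0 -0.01 0.1 0 0;0 0 0 -0.01 0.1 0 0;0 0 0 -0.01 0.1 0 0;0 0 0 -0.01 0.1 0 0;0 0 0 -0.01 0.1 0 0;0 0 0 -0.01 0.1 0 0;0 0 0 0 0 0 0;0 0 0 0 0 0 0",
)

```text
time: 16.95
tool_pos: [0.4713, -0.2247, 0.1266]
ee_rot: [-0.735, 1.565, -0.506]
wrist_force: [-1.8, 0.8, 14.9]
width: 0.0369
```

Run:
```python
from h import *
o=robot.get_obs();T=toolR(o);print(o['time'],o['tool_pos'],o['width'],o['wrist_force'],o['wrist_torque'],o['joint_torque'],T[:,0],np.degrees(np.arctan2(T[1,2],T[0,2])))
w=snapshot("wrist")[:,:,::-1];cv2.imwrite("pics/c15.png",cv2.resize(w[160:360,220:420],None,fx=3,fy=3,interpolation=cv2.INTER_CUBIC))
```

```text
16.95 [ 0.4713 -0.2247  0.1266] 0.03693059358151679 [-1.7611  0.759  14.9287] [0.4132 0.4078 0.042 ] [ -0.6468 -23.9026 -23.494   -0.1989  -1.034    0.1068] [ 0.0047 -0.0026 -1.    ] 13.140205348568529
```

View pics/c15.png

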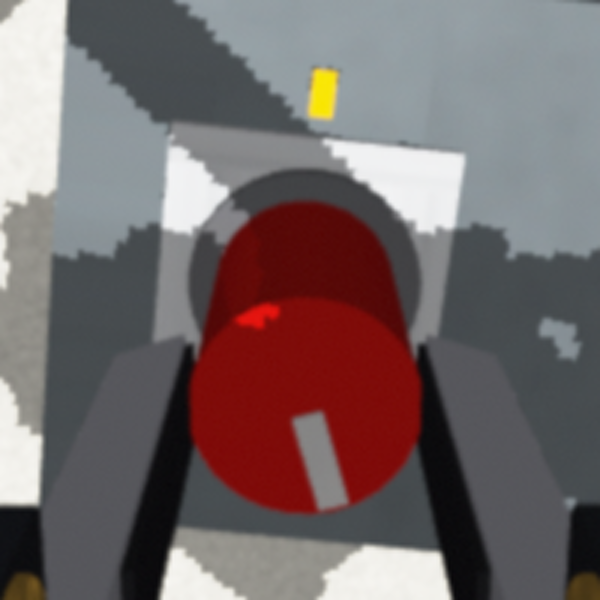

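Call:
step_arm(
  motion="0 0 0 -0.01 0.1 0 0;0 0 0 -0.01 0.1 0 0;0 0 0 -0.01 0.1 0 0;0 0 0 -0.01 0.1 0 0;0 0 0 0 0.05 0 0;0 0 0 0 0.05 0 0;0 0 0 0 0 0 0;0 0 0 0 0 0 0;0 0 0 0 0 0 0",
)

```text
time: 17.75
tool_pos: [0.4709, -0.2244, 0.1265]
ee_rot: [-0.121, 1.566, -0.392]
wrist_force: [-2.0, 3.0, 14.8]
width: 0.0372
```

```bash
cat > st.py <<'E'
from h import *
import sys
o=robot.get_obs();T=toolR(o);print(o['time'],o['tool_pos'],o['width'],o['wrist_force'],o['wrist_torque'],o['joint_torque'][5],o['joint_positions'][5],T[:,0],np.degrees(np.arctan2(T[1,2],T[0,2])))
if len(sys.argv)>1:
  w=snapshot("wrist")[:,:,::-1];cv2.imwrite(sys.argv[1],cv2.resize(w[160:360,220:420],None,fx=3,fy=3,interpolation=cv2.INTER_CUBIC))
E
python3 st.py
```

```text
17.75 [ 0.4709 -0.2244  0.1265] 0.03717747124896779 [-1.9675  2.9758 14.7805] [0.6183 0.4552 0.1269] 0.15440674033015966 -0.2839168520176668 [ 0.0047 -0.0019 -1.    ] -15.476043805075031
```

Call:
step_arm(
  motion="0 0 0 0 0.04 0 0;0 0 0 0 0.04 0 0;0 0 0 0 0 0 0;0 0 0 0 0 0 0;0 0 0 0 0 0 0",
)

```text
time: 18.17
tool_pos: [0.4709, -0.2243, 0.1265]
ee_rot: [-0.01, 1.566, -0.36]
wrist_force: [-2.1, 2.8, 15.5]
width: 0.0372
```

```bash
python3 st.py pics/c16.png
```

```text
18.1667 [ 0.4709 -0.2243  0.1265] 0.03719734465931843 [-2.1053  2.783  15.5312] [0.6311 0.5685 0.1868] 0.18816130701452494 -0.20400295761364315 [ 0.0046 -0.0017 -1.    ] -20.056801051511357
```

View pics/c16.png

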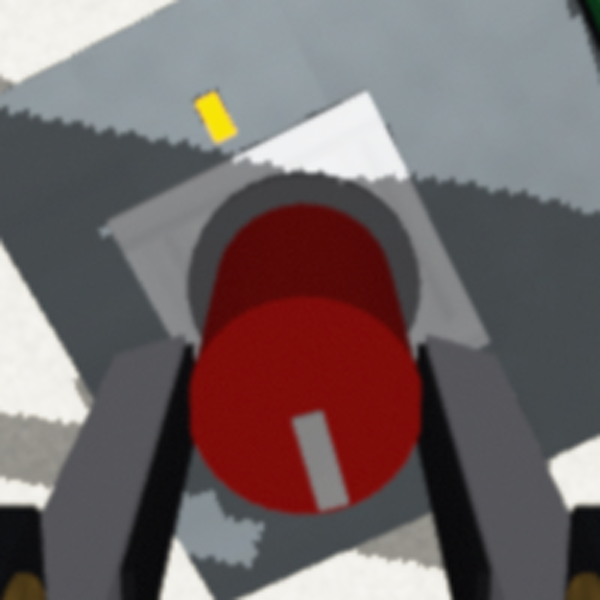

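Call:
step_arm(
  motion="0 0 0 0 0.04 0 0;0 0 0 0 0 0 0;0 0 0 0 0 0 0;0 0 0 0 0 0 0",
)

```text
time: 18.55
tool_pos: [0.4709, -0.2243, 0.1265]
ee_rot: [0.03, 1.566, -0.359]
wrist_force: [-0.6, 3.2, 15.0]
width: 0.0367
```

```bash
python3 st.py
```

```text
18.55 [ 0.4709 -0.2243  0.1265] 0.036745949606215626 [-0.5617  3.1974 14.9539] [0.6059 0.484  0.349 ] 0.37852585315704346 -0.1645382845800802 [ 0.0046 -0.0017 -1.    ] -22.311335796184213
```

Call:
step_arm(
  motion="0 0 0 0 0.04 0 0;0 0 0 0 0 0 0;0 0 0 0 0 0 0;0 0 0 0 0 0 0",
)

```text
time: 18.88
tool_pos: [0.4709, -0.2242, 0.1265]
ee_rot: [0.073, 1.566, -0.356]
wrist_force: [-1.6, 2.8, 14.5]
width: 0.0369
```

```bash
python3 st.py pics/c17.png
```

```text
18.8833 [ 0.4709 -0.2242  0.1265] 0.036916882431671266 [-1.5789  2.7712 14.4562] [0.5703 0.4739 0.5515] 0.5807939171791077 -0.1250666389968758 [ 0.0045 -0.0017 -1.    ] -24.565657932227996
```

View pics/c17.png

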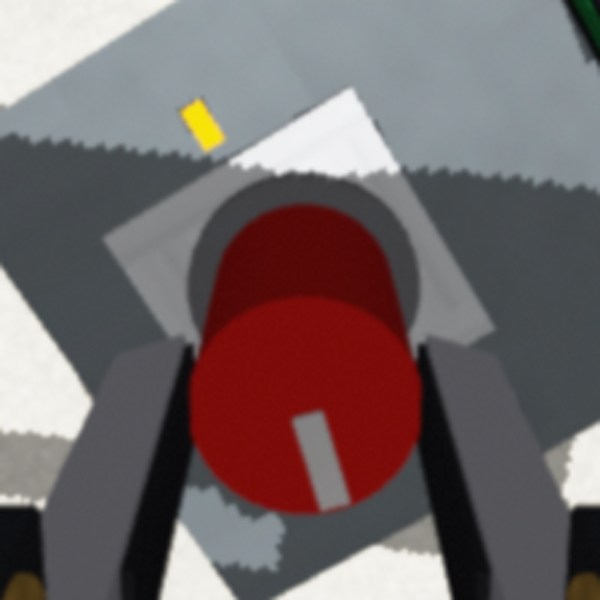

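Call:
step_arm(
  motion="0 0 0 0 -0.02 0 0;0 0 0 0 0 0 0;0 0 0 0 0 0 0;0 0 0 0 0 0 0;0 0 0 0 0 0 0;0 0 0 0 0 0 0;0 0 0 0 0 0 0;0 0 0 0 0 0 0",
)

```text
time: 19.6
tool_pos: [0.4708, -0.2242, 0.1264]
ee_rot: [0.077, 1.566, -0.333]
wrist_force: [-1.7, 3.1, 15.2]
width: 0.0368
```

```bash
python3 st.py
python3 - <<'E'
from h import *
a=snapshot("scene")[:,:,::-1];b=snapshot("side")[:,:,::-1]
cv2.imwrite("pics/scene8.png",a)
A=cv2.resize(a[200:280,180:260],None,fx=4.9,fy=4.9,interpolation=cv2.INTER_CUBIC)
B=cv2.resize(b[160:240,370:450],None,fx=4.9,fy=4.9,interpolation=cv2.INTER_CUBIC)
cv2.imwrite("pics/c18.png",np.hstack([A,B]))
E
```

```text
19.6 [ 0.4708 -0.2242  0.1264] 0.03684514099185605 [-1.732   3.0937 15.2413] [0.624  0.5121 0.3545] 0.39916095323860645 -0.14460452178694172 [ 0.0043 -0.0015 -1.    ] -23.450214395165325
```

View pics/scene8.png

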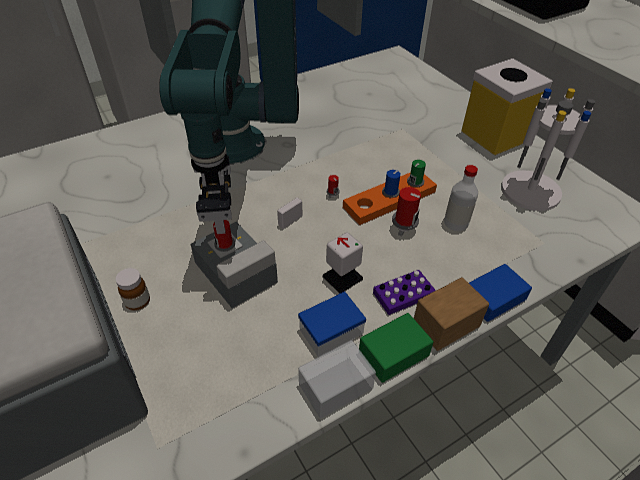

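View pics/c18.png

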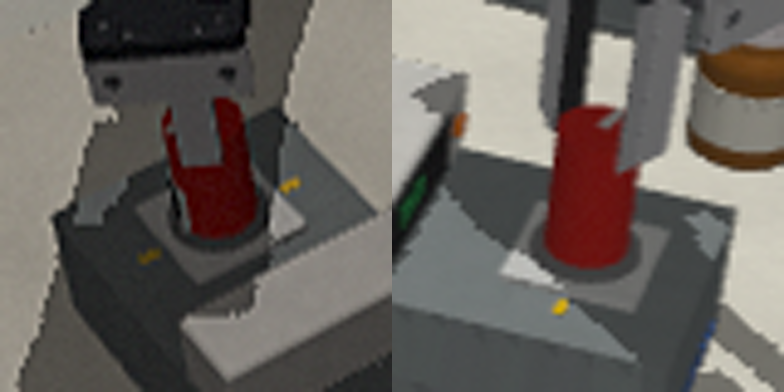

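The cartridge sits with its flange on the collar and its stripe turned a quarter turn. The torque of 0.35 N m is well above the 0.19 N m spring, so it is against the stop. All the bystanders are where they were. Handing in.

```bash
python3 -c "
from bench import robot
print(robot.close_job())"
```

```text
the job is handed in; nothing more can be done
None
```

I took the middle-sized red cartridge out of the orange rack, showed it to the scanner, seated it in the reader and twisted it to its stop. I handed the job in at about 19.7 s, still gripping it; `close_job()` reports no verdict.

- **Scanner:** I held the barcode about 45 mm in front of the window for about 1.6 s at roughly 3 mm too high. I then lowered it to level and held for another 1.3 s. The panel pointed at the window to within a few degrees.
- **Seating:** the flange rests on the collar, with the grip point steady at 0.1265 m and about 15 N of downward push. The spring alone gives 10.5 N at full depth.
- **Twist:** the gripper turned about 105° (1.84 rad) clockwise. Torque climbed from 0.19 to 0.35 and then 0.55 N m once it met the stop. I eased back to about 0.35 N m, still above the 0.19 N m spring, so it stays against the stop.
- **Grip and surroundings:** the stripe on the cartridge's top did not move relative to the fingers, so I saw no slip. In the last scene picture nothing else appeared to have moved.

Two readings were off:
- **Stripe angle:** different views gave the cartridge's angle in the rack as 10° to 18°. I used about 11°, and the socket fit agreed with it.
- **Push force:** part-way down, the force read about 7 N where roughly 10 N was expected. It rose as expected once the flange touched.

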